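Set the portion on the paint doser

TASK

Set the paint doser's portion: with your fingertips push the orange tab, and with it the ring, round until the black pointer points at the middle of the red dot, and leave it there. Only then press the green button in the middle of the doser fully down and let it come up again. Push the tab from one side, never pinch it, and do not shift, tip or lift the bottles, jar, cup, brush pot and palette knife standing around.

Things in the scene. Friction and masses are not known exactly. Their poses are not given: they have to be found in the camera images.
- doser: Paint doser, screwed to the table, placed and turned differently each time: a round white base 300 mm across and 30 mm high, on it a blue drum 144 mm across up to 84 mm high. Origin on the vertical axis at table height, z up; its front (where the scale is) looks along its own -x. A steel outlet stub 36 mm thick (black end 52 mm) sticks out of the drum at the rear (+x), below 85 mm height, out to 140 mm from the axis.
- ring (a joint): Angle of the aluminium ring (138 mm across, 86 to 100 mm above the table) about the doser's vertical axis, with its arm, orange tab and black pointer: 0 = the pointer points straight to the doser's front (its own -x), positive = counter-clockwise from above, end stops at -1.3 and +1.3 rad. It stays where it is left; friction takes about 1.3 N at the tab. Starts near 0.
- tab (a point): Centre of the orange upright tab on the ring's arm, 92 mm from the axis, 116 mm above the table. The tab is 12 mm thick along the arc, 22 mm radially and 46 mm tall (93 to 139 mm above the table); push it on its flat left or right face; pressing on both faces at the same time counts as a pinch (ring_c0 is the tab's counter-clockwise half, ring_c1 its clockwise half). Frame: x outwards along the arm, z up.
- pointer (a point): Tip of the black pointer (4 mm wide) that hangs from the arm to 38 to 42 mm above the table, in line with the tab, 110 mm from the axis. Frame: x outwards along the pointer's direction, y along the arc (counter-clockwise from above), z up.
- red_dot (a point): Centre of the top of the red dot, a fixed marker 22 mm across and 4 mm high on the white base, 34 mm above the table, 115 to 136 mm from the axis. Red, yellow, blue and green dots lie at four places, about 0.5 and 1.0 rad to either side of the doser's front; red may be at any of them. The pointer tip passes a few mm above the inner edge of the dots without touching them.
- dose (a joint): Travel of the green push button (m): 0 = up, 0.006 = fully down. A spring raises it; fully down takes 5 N.
- dose_top (a point): Centre of the top face of the green button, 30 mm across, on the doser's axis. It is pressed straight down.
- green_bottle: Loose green paint bottle, 68 mm across, 180 mm tall, behind the doser; origin at its foot. Leave alone.
- red_bottle: Loose red paint bottle, 68 mm across, 190 mm tall, behind the doser; origin at its foot. Leave alone.
- grey_jar: Loose grey jar, 68 mm across, 90 mm tall, to the right of the doser seen from the robot; origin at its foot. Leave alone.
- mixing_cup: Loose yellow mixing cup, 68 mm across, 75 mm tall, to the left of the doser seen from the robot; origin at its foot. Leave alone.
- white_bottle: Loose white bottle, 60 mm across, 200 mm tall, to the far right; origin at its foot. Leave alone.
- brush_pot: Loose white pot of brushes, 96 mm across, about 205 mm tall with the brushes, to the far left; origin at its foot. Leave alone.
- palette_knife: Loose palette knife about 200 mm long lying on the table at the near right; origin at its underside. Leave alone.

How it is judged:
By the outcome, as a careful person would: the job done as asked, in the order asked, and still so for the second after the job is handed in, with the robot touching nothing.
It also fails if it takes over 43 s, if anything falls off the work surface, if the arm or the gripper's body presses on something with over 40 N, if the wrist force passes 120 N, or if a joint passes its speed limit or range.

ROBOT

A 6-joint arm with a two-finger parallel gripper is mounted at the origin on the work surface. World frame = base frame: x ahead of the robot, y to its left, z up, the work surface at z = 0. Lengths are in mm, angles in rad, forces in N, time in s.
With the tool pointing down it reaches from about 300 to 775 mm from the base axis. Payload 14.6 kg.
Tool frame: the origin (TCP) lies between the finger pads; the fingertips stand 17 mm ahead of it and the grasp point (between the pads) lies 2 mm behind it (manip.tip_reach is the distance from the TCP to the fingertips, in mm); z points along the fingers, y is the line along which they close (so a half turn about z gives the same grasp; the last joint's range is limited). The gripper opens to 94 mm and grips with 3 to 60 N. Pads are 16 mm wide; open, the fingers measure 119 mm over their backs; the gripper's body (75 mm by 177 mm) begins 78 mm behind the grasp point.
Start: joints at [1.118, 0.3, 1.521, -0, 1.321, -0.067], TCP at [206.962, 509.565, 222.446] pointing down, gripper open.
Joint ranges: [-3.03, 3.03], [-0.79, 2.21], [0.23, 2.52], [-1.04, 4.18], [0, 3.07], [-2.55, 2.55]. Speed limits (rad/s): [2.22, 2.22, 2.57, 3.14, 3.14, 3.14].

INTERFACE

Orientations are given as [roll, pitch, yaw] about the fixed x, y, z axes, in that order (R = Rz(yaw) Ry(pitch) Rx(roll)).
In Python, from cell import manip, viewer gives the robot as it stands.
- The arm moves only by the tool apply_moves, never from a script. Its argument "moves" is a list of rows, each a list of 3 entries, a list of its own where there are three numbers: the shift along the tool's x, y, z each as a share of 0.25 m, from -1 to 1, then the turn, a rotation vector about the tool's x, y, z each as a share of pi rad, from -1 to 1, then the closure, from 0 (fully open) to 1 (shut). In form: [[[dx, dy, dz], [wx, wy, wz], grip], ...]. A call has 1 to 12 rows; each row is the pose to reach, as a shift and turn from the pose commanded when the call began, along the tool's axes at that moment, turning the shorter way round; what a row does not reach only later rows make up. A row lasts 1/12 s, in which the tool goes at most 41.7 mm and 7.16 degrees, less where a joint would pass 70% of its speed; a pose out of reach is approached as far as the arm can. A call with a number of a shift or a turn outside -1 to 1 is refused whole. A call with a gripper value outside its range is refused whole. The fingers move at their own pace and stop on an object; "squeeze" is the grip in N (left out, the last holds). Time passes only in rows, so rows that repeat a pose let the fingers close. It gives the time, the measured TCP pose, the force, the opening and the grip force at its end, in the units of the state.
- manip.read_state(): the state, without advancing time (a new reading comes with each control period).
- viewer.camera(name): name is "scene" or "top"; returns the picture (400x640x3 uint8, blue, green, red); there is no depth.
- viewer.camera_info(name): a dict with "camera_matrix" (3x3 intrinsics, pixels), "R" (3x3) and "t" (3): a world point X has camera coordinates R X + t. Camera axes: x right, y down, z forward; pixel columns grow to the right and rows downward; lengths in mm; the calibration is good to about 2 mm. A picture is of the moment at which its call begins. camera_info takes no time and is no camera call.
- manip.sign_off(): hands the job in; it is judged then, once.
The state is a dict: "clock": time; "joints": joint angles; "qd": joint speeds; "effort": joint torques, N m; "eef_pos": TCP position; "eef_rot": TCP orientation; "wrist_force": force on the tool from outside, world axes, zero at the start; "moment": the same for the moment, N m; "finger_gap": finger opening in mm; "finger_force": force on a finger pad.
Only numpy, scipy, OpenCV 4.12 (cv2) and the standard library are available. Lean on these libraries where they do the work, as an engineer would, in place of code of your own. Each camera call takes 0.05 s, during which the arm holds its last target. There are 200 camera calls.

## Working session

There is one attempt and no reset: what is moved stays moved. The work goes in short steps, Python scripts to look and compute and a tool call to move; the robot and the scene stay as the last step left them, time stands still between calls to the robot, and variables do not carry over. Pictures are saved under pics/ and viewed, at most 10 in all, crops included, and the job is handed in when it is done.

Besides the shell and the picture viewer there is one more tool, called after ">>>" as name(argument=value, ...), one argument or row to a line, values as JSON. apply_moves: Moves the arm, as the interface text tells. Shift numbers are shares of 0.25 m and turn numbers shares of pi rad, none past 1 either way. Its arguments: {"type":"object","properties":{"moves":{"type":"array"},"squeeze":{"type":"number"}},"required":["moves"]}

```bash
mkdir -p pics
python3 - <<'E'
from cell import manip, viewer
import cv2,numpy as np
for n in("scene","top"):
    cv2.imwrite(f"pics/{n}0.png",viewer.camera(n))
    i=viewer.camera_info(n); print(n,np.round(i["camera_matrix"],1).tolist(),np.round(i["R"],3).tolist(),np.round(i["t"],1).tolist())
print(manip.read_state(), manip.tip_reach)
E
```

```text
scene [[491.5, 0.0, 327.4], [0.0, 491.5, 195.1], [0.0, 0.0, 1.0]] [[0.273, 0.962, 0.001], [0.639, -0.181, -0.747], [-0.719, 0.204, -0.664]] [-147.0, -293.7, 1980.6]
top [[380.6, 0.0, 320.4], [0.0, 380.6, 197.8], [0.0, 0.0, 1.0]] [[0.003, -1.0, -0.006], [-0.983, -0.001, -0.184], [0.184, 0.006, -0.983]] [-15.9, 560.2, 1038.8]
{'clock': 0.1, 'joints': array([ 1.11838579e+00,  3.00395201e-01,  1.52151075e+00, -1.66242468e-06,
        1.32068291e+00, -6.66115605e-02]), 'qd': array([-0.00184331,  0.00018883, -0.00180234, -0.00078493, -0.00079262,
       -0.00048402]), 'effort': array([ 2.42863942e-03, -5.32637036e+01, -3.53289127e+01,  7.10079493e-02,
        2.34062446e-02, -4.27278053e-06]), 'eef_pos': array([206.8813327 , 509.38020641, 221.95770335]), 'eef_rot': array([-3.14059855e+00, -6.47031528e-05,  2.75579405e+00]), 'wrist_force': array([ 0.05787328,  0.16554537, -0.07355407]), 'moment': array([-0.00600284,  0.07927565, -0.00298373]), 'finger_force': 0.0, 'finger_gap': 94.27305383951182} 17.0
```

View pics/top0.png

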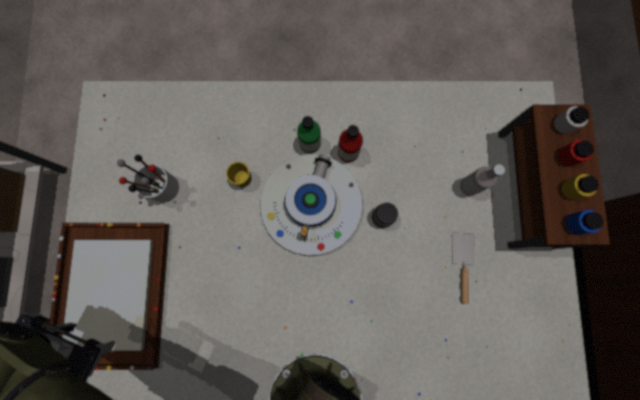

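View pics/scene0.png

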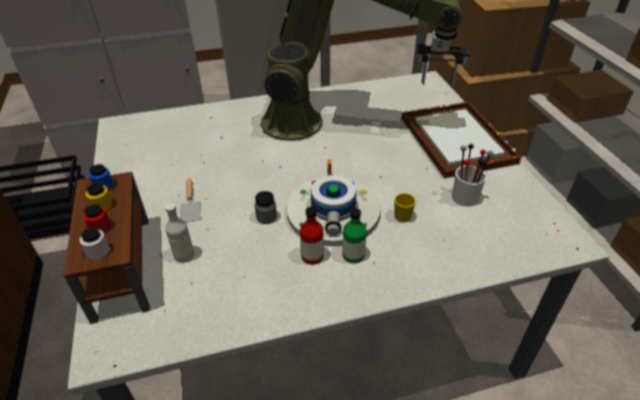

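The top view shows the doser with its button near (311,199), the orange tab near (304,232), the red dot near (320,246), yellow (271,215), blue (280,233), green (338,235), and the outlet at (321,166). The scene view confirms this, with the button near (334,189) and the tab near (330,167).

```bash
cat > h.py <<'E'
import numpy as np,cv2
from cell import manip,viewer
from scipy.optimize import least_squares
def ray(n,uv,z):
    i=viewer.camera_info(n);K,R,t=map(np.array,(i["camera_matrix"],i["R"],i["t"]))
    d=R.T@np.linalg.inv(K)@[uv[0],uv[1],1]; c=-R.T@t
    return c+d*(z-c[2])/d[2]
def two(a,b):
    A=[];B=[]
    for n,uv in(("top",a),("scene",b)):
        i=viewer.camera_info(n);P=np.array(i["camera_matrix"])@np.c_[i["R"],i["t"]]
        for k in(0,1): r=uv[k]*P[2]-P[k];A.append(r[:3]);B.append(-r[3])
    return np.linalg.lstsq(np.array(A),np.array(B),rcond=None)[0]
H=dict(red=(172,6),orange=(9,22),yellow=(23,33),green=(40,85),blue=(95,125))
def blobs(im,col,box,smin=120,vmin=60):
    h=cv2.cvtColor(im,cv2.COLOR_BGR2HSV);lo,hi=H[col];hh=h[...,0]
    m=((hh>=lo)|(hh<=hi)) if lo>hi else ((hh>=lo)&(hh<=hi))
    m=m&(h[...,1]>smin)&(h[...,2]>vmin)
    w=np.zeros_like(m);x0,y0,x1,y1=box;w[y0:y1,x0:x1]=m[y0:y1,x0:x1]
    n,l,s,c=cv2.connectedComponentsWithStats(w.astype(np.uint8))
    return [(int(s[k,4]),np.round(c[k],2).tolist(),s[k,:4].tolist()) for k in range(1,n) if s[k,4]>4]
E
python3 - <<'E'
from h import *
t=viewer.camera("top");s=viewer.camera("scene")
for c in H: print(c,"top",blobs(t,c,(255,155,368,258)),"scene",blobs(s,c,(280,155,390,215)))
cv2.imwrite("pics/t1.png",cv2.resize(t[150:262,250:375],None,fx=5,fy=5,interpolation=cv2.INTER_CUBIC))
cv2.imwrite("pics/s1.png",cv2.resize(s[150:250,270:400],None,fx=6,fy=6,interpolation=cv2.INTER_CUBIC))
E
```

```text
red top [(27, [320.59, 246.26], [318, 244, 6, 6])] scene []
orange top [(41, [304.02, 230.93], [302, 226, 5, 10])] scene [(40, [329.0, 166.18], [328, 160, 3, 14]), (5, [364.6, 190.2], [363, 189, 4, 4])]
yellow top [(26, [270.65, 215.65], [268, 213, 6, 6])] scene [(11, [363.0, 191.0], [361, 190, 5, 3])]
green top [(99, [309.87, 198.34], [305, 193, 11, 12]), (16, [337.0, 234.5], [335, 233, 5, 4])] scene [(62, [333.0, 188.39], [328, 185, 11, 8]), (10, [302.5, 191.2], [301, 190, 4, 3])]
blue top [(497, [310.01, 198.89], [295, 185, 31, 29]), (25, [279.6, 233.04], [277, 231, 6, 5])] scene [(145, [332.92, 189.45], [321, 183, 25, 14]), (102, [331.33, 205.64], [312, 198, 43, 12])]
```

View pics/t1.png

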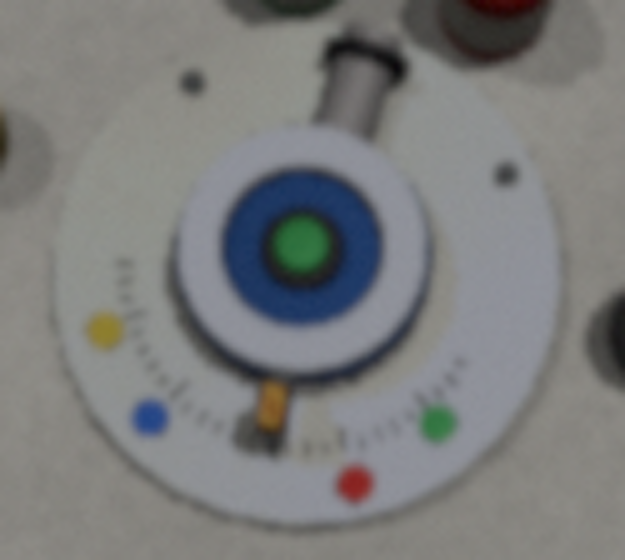

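View pics/s1.png

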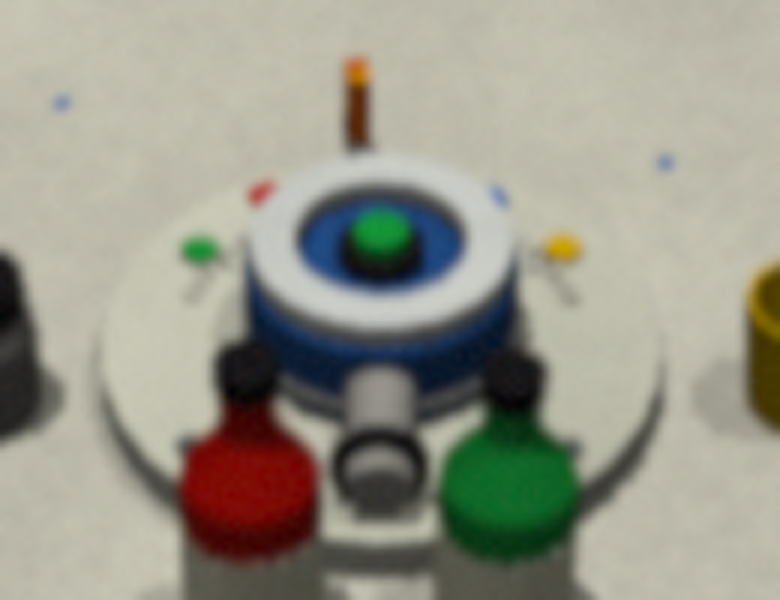

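The enlarged views show the tab with the pointer under it, aiming a little left of the red dot in the image, so the ring has to turn counter-clockwise from above. Red is the dot just to the right of the front, and the bottles stand clear behind the doser.

```bash
cat >> h.py <<'E'
def measure(t,s):
    box=(255,155,368,258)
    b={c:[x for x in blobs(t,c,box)] for c in H}
    D={c:ray("top",min(b[c],key=lambda x:abs(x[0]-22))[1],34) for c in("red","yellow","blue","green")}
    P=np.array([D[c][:2] for c in D])
    f=least_squares(lambda q:np.hypot(*(P-q[:2]).T)-q[2],[*P.mean(0)+[100,0],125]).x
    h=cv2.cvtColor(t,cv2.COLOR_BGR2HSV)
    g=max(b["green"])[1]
    return D,f,g,b["orange"]
E
python3 - <<'E'
from h import *
t=viewer.camera("top");s=viewer.camera("scene")
D,f,g,o=measure(t,s)
print({c:np.round(v[:2],1) for c,v in D.items()},"circle",f.round(1))
print("button",two(g,(333,188.4)).round(1),[ray("top",g,z).round(1).tolist() for z in(95,105)])
# blue disc inside ring (z~84..), centre by ray
B=max(blobs(t,"blue",(255,155,368,258)))
# drum/ring centre: blue opening
c=f[:2]
for z in(34,):
  pass
d=D
an={k:np.arctan2(*(v[:2]-c)[::-1]) for k,v in D.items()}
print("angles",{k:round(a,3) for k,a in an.items()})
print("tab two",two(o[0][1],(329,166)).round(1),"tab z139 ray",ray("top",o[0][1],139).round(1),ray("top",o[0][1],125).round(1),o)
# ring outer ellipse at z=100: bright edge contour -> blue opening ellipse
x0,y0,w,h=B[2]; print("blue opening",B, ray("top",(x0+w/2-.5,y0+h/2-.5),100).round(1),ray("top",(x0+w/2-.5,y0+h/2-.5),86).round(1))
st=blobs(t,"green",(255,155,368,258))
E
```

```text
{'red': array([423.2, -15.7]), 'yellow': array([510.8, 128.9]), 'blue': array([460.6, 101.9]), 'green': array([456.7, -62.5])} circle [530.9  18.5 111. ]
button [549.5  14.4 101.3] [[550.5, 13.9, 95.0], [548.6, 13.5, 105.0]]
angles {'red': np.float64(-2.834), 'yellow': np.float64(1.751), 'blue': np.float64(2.271), 'green': np.float64(-2.312)}
tab two [458.3  28.  117.4] tab z139 ray [456.2  26.7 139. ] [457.5  27.4 125. ] [(40, [304.05, 231.05], [302, 227, 5, 9])]
blue opening (496, [309.96, 198.87], [295, 185, 31, 29]) [547.8  13.3 100. ] [550.3  13.7  86. ]
```

```bash
cat >> h.py <<'E'
from scipy.spatial.transform import Rotation as Ro
def to(p,yaw):
    s=manip.read_state();R=Ro.from_euler("xyz",s["eef_rot"])
    w=(R.inv()*Ro.from_euler("xyz",[np.pi,0,yaw])).as_rotvec()
    print("shift",np.round(R.inv().apply(np.array(p)-s["eef_pos"])/250,4),"turn",np.round(w/np.pi,4))
C=np.array([549.3,14.0])
def at(th,off,z,r=92):
    p=C+r*np.array([-np.cos(th),-np.sin(th)])+off*np.array([-np.sin(th),np.cos(th)])
    return [*p,z],th+np.pi
E
python3 - <<'E'
from h import *
to(*at(-.153,50,222)); to([330,300,222],np.pi-.153)
E
```

```text
shift [-1.6103e+00 -1.2113e+00  1.5000e-03] turn [-0.0001 -0.     -0.0741]
shift [-0.7714 -0.5912  0.0013] turn [-0.0001 -0.     -0.0741]
```

>>> apply_moves(
  moves=[
    [[-0.8, -0.6, 0], [0, 0, -0.074], 1],
    [[-0.8, -0.6, 0], [0, 0, -0.074], 1],
    [[-0.8, -0.6, 0], [0, 0, -0.074], 1],
    [[-0.8, -0.6, 0], [0, 0, -0.074], 1],
    [[-0.8, -0.6, 0], [0, 0, -0.074], 1],
    [[-0.8, -0.6, 0], [0, 0, -0.074], 1],
    [[-0.8, -0.6, 0], [0, 0, -0.074], 1],
    [[-0.8, -0.6, 0], [0, 0, -0.074], 1],
    [[-0.8, -0.6, 0], [0, 0, -0.074], 1],
  ],
  squeeze=5,
)

```text
clock: 1.05
eef_pos: [335.8, 295.6, 222.5]
eef_rot: [3.141, 0.0, 2.988]
wrist_force: [-1.1, 0.2, 0.5]
finger_gap: 37.5
finger_force: 0.0
```

Run:
```python
from h import *
to(*at(-.153,50,175));to(*at(-.153,45,129)); print(manip.read_state()["eef_pos"],manip.read_state()["finger_gap"])
```

```text
shift [-0.6486 -0.7823  0.1899] turn [ 0.0001  0.     -0.0003]
shift [-0.6486 -0.8024  0.3739] turn [ 0.0001  0.     -0.0003]
[335.77546436 295.56739183 222.53307595] 37.48303187224003
```

>>> apply_moves(
  moves=[
    [[-0.65, -0.78, 0.19], [0, 0, 0], 1],
    [[-0.65, -0.78, 0.19], [0, 0, 0], 1],
    [[-0.65, -0.78, 0.19], [0, 0, 0], 1],
    [[-0.65, -0.78, 0.19], [0, 0, 0], 1],
    [[-0.65, -0.78, 0.19], [0, 0, 0], 1],
    [[-0.65, -0.78, 0.19], [0, 0, 0], 1],
    [[-0.65, -0.78, 0.19], [0, 0, 0], 1],
    [[-0.65, -0.78, 0.19], [0, 0, 0], 1],
    [[-0.65, -0.78, 0.19], [0, 0, 0], 1],
    [[-0.65, -0.78, 0.19], [0, 0, 0], 1],
    [[-0.65, -0.78, 0.19], [0, 0, 0], 1],
  ],
)

```text
clock: 1.97
eef_pos: [466.2, 79.4, 175.3]
eef_rot: [3.141, 0.0, 2.991]
wrist_force: [-0.1, 0.1, -0.3]
finger_gap: 0.5
finger_force: 0.0
```

Run:
```python
from h import *
to(*at(-.153,45,129)); print(manip.read_state()["finger_gap"])
t=viewer.camera("top");s=viewer.camera("scene")
a=cv2.resize(t[150:262,250:375],None,fx=3.2,fy=3.2,interpolation=cv2.INTER_CUBIC)
b=cv2.resize(s[130:242,270:395],None,fx=3.2,fy=3.2,interpolation=cv2.INTER_CUBIC)
cv2.imwrite("pics/c2.png",np.hstack([a,b]))
```

```text
shift [-0.0003 -0.0281  0.1852] turn [0.0001 0.0001 0.0007]
0.4523394177514752
```

View pics/c2.png

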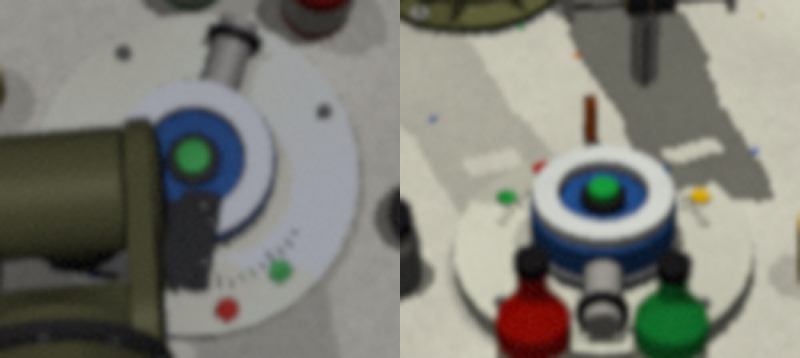

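The left view shows the arm and gripper body covering the tab, with the red dot still visible. The right view shows the closed fingers above and beside the orange tab, standing clear of it.

>>> apply_moves(
  moves=[
    [[0, -0.02, 0.1], [0, 0, 0], 1],
    [[0, -0.028, 0.185], [0, 0, 0], 1],
    [[0, -0.028, 0.185], [0, 0, 0], 1],
    [[0, -0.028, 0.185], [0, 0, 0], 1],
    [[0, -0.028, 0.185], [0, 0, 0], 1],
  ],
)

```text
clock: 2.48
eef_pos: [466.0, 71.3, 130.0]
eef_rot: [3.141, 0.001, 2.989]
wrist_force: [0.3, -0.1, -0.2]
finger_gap: 0.5
finger_force: 0.0
```

Run:
```python
from h import *
print(manip.read_state()["eef_pos"])
to(*at(-.153,30,129))
for th in np.arange(-.153,.2,.05): to(*at(th,18.5,129))
to(*at(.2,18.5,129))
```

```text
[466.03504554  71.31229604 129.95290242]
shift [ 0.0039 -0.0558  0.0038] turn [0.0001 0.0004 0.    ]
shift [ 0.0039 -0.1018  0.0038] turn [0.0001 0.0004 0.    ]
shift [ 0.0071 -0.1203  0.0038] turn [ 0.0001  0.0004 -0.0159]
shift [ 0.0095 -0.1389  0.0037] turn [ 0.0001  0.0004 -0.0318]
shift [ 0.0108 -0.1576  0.0037] turn [ 0.0001  0.0004 -0.0477]
shift [ 0.0113 -0.1764  0.0037] turn [ 0.0001  0.0004 -0.0636]
shift [ 0.0108 -0.1952  0.0037] turn [ 0.0001  0.0004 -0.0795]
shift [ 0.0094 -0.2139  0.0037] turn [ 0.0001  0.0004 -0.0955]
shift [ 0.007  -0.2325  0.0037] turn [ 0.      0.0004 -0.1114]
shift [ 0.0068 -0.2336  0.0037] turn [ 0.      0.0004 -0.1123]
```

>>> apply_moves(
  moves=[
    [[0.004, -0.056, 0], [0, 0, 0], 1],
    [[0.004, -0.08, 0], [0, 0, 0], 1],
    [[0.004, -0.1, 0], [0, 0, 0], 1],
    [[0.006, -0.11, 0], [0, 0, -0.008], 1],
    [[0.007, -0.12, 0], [0, 0, -0.016], 1],
    [[0.0085, -0.13, 0], [0, 0, -0.024], 1],
    [[0.0095, -0.139, 0], [0, 0, -0.032], 1],
    [[0.0103, -0.148, 0], [0, 0, -0.04], 1],
    [[0.0108, -0.158, 0], [0, 0, -0.048], 1],
    [[0.0113, -0.167, 0], [0, 0, -0.056], 1],
    [[0.0113, -0.176, 0], [0, 0, -0.064], 1],
    [[0.0113, -0.176, 0], [0, 0, -0.064], 1],
  ],
)

```text
clock: 3.48
eef_pos: [456.5, 27.7, 129.5]
eef_rot: [3.142, 0.001, -3.093]
wrist_force: [-0.5, -1.0, -0.2]
finger_gap: 0.7
finger_force: 0.0
```

Run:
```python
from h import *
for th in (.1,.13,.16,.19,.2): to(*at(th,18.5,130))
t=viewer.camera("top");s=viewer.camera("scene")
print(blobs(s,"orange",(280,145,345,200),100,40))
a=cv2.resize(t[150:262,250:375],None,fx=3.2,fy=3.2,interpolation=cv2.INTER_CUBIC)
b=cv2.resize(s[130:242,270:395],None,fx=3.2,fy=3.2,interpolation=cv2.INTER_CUBIC)
cv2.imwrite("pics/c3.png",np.hstack([a,b]))
```

```text
shift [ 0.0031 -0.0179 -0.0021] turn [-0.      0.0005 -0.0164]
shift [ 0.0046 -0.029  -0.0022] turn [-0.      0.0005 -0.0259]
shift [ 0.0058 -0.0402 -0.0022] turn [-0.      0.0005 -0.0355]
shift [ 0.0066 -0.0515 -0.0022] turn [-0.      0.0005 -0.045 ]
shift [ 0.0068 -0.0552 -0.0022] turn [-0.      0.0005 -0.0482]
[(62, [323.84, 167.02], [322, 160, 5, 15])]
```

View pics/c3.png

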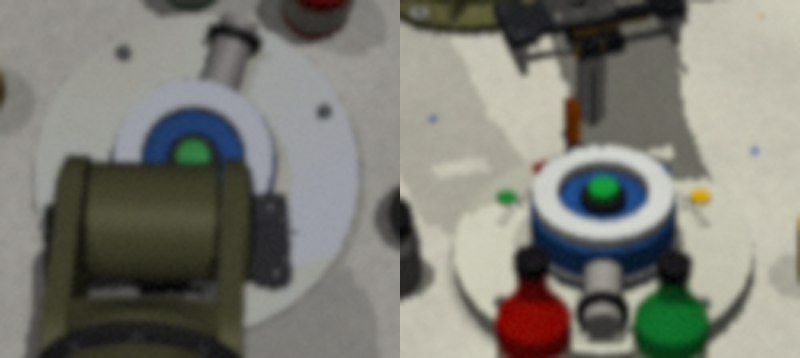

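The right view shows the fingers against the tab's clockwise face, and the tab has moved left in the scene (x 329 → 324 px). In the left view the arm hides the tab.

>>> apply_moves(
  moves=[
    [[0.002, -0.009, 0], [0, 0, -0.008], 1],
    [[0.003, -0.018, 0], [0, 0, -0.016], 1],
    [[0.004, -0.024, 0], [0, 0, -0.021], 1],
    [[0.0046, -0.029, 0], [0, 0, -0.026], 1],
    [[0.005, -0.034, 0], [0, 0, -0.031], 1],
    [[0.0058, -0.04, 0], [0, 0, -0.0355], 1],
    [[0.0062, -0.045, 0], [0, 0, -0.04], 1],
    [[0.0066, -0.05, 0], [0, 0, -0.044], 1],
    [[0.0068, -0.053, 0], [0, 0, -0.046], 1],
    [[0.0068, -0.055, 0], [0, 0, -0.048], 1],
    [[0.0068, -0.055, 0], [0, 0, -0.048], 1],
  ],
)

```text
clock: 4.5
eef_pos: [455.0, 13.9, 128.7]
eef_rot: [-3.142, -0.0, -2.943]
wrist_force: [0.2, -0.3, 0.3]
finger_gap: 0.6
finger_force: 0.1
```

Run:
```python
from h import *
p=manip.read_state()["eef_pos"]; print(p, manip.read_state()["eef_rot"])
to(*at(.2,18.5,130))
```

```text
[454.97396813  13.89204584 128.66614822] [-3.14151258e+00 -1.75860767e-04 -2.94272325e+00]
shift [-0.0019 -0.0005 -0.0053] turn [-0.     -0.0001 -0.0004]
```

>>> apply_moves(
  moves=[
    [[0, 0.05, 0], [0, 0, 0], 1],
    [[0, 0.12, 0], [0, 0, 0], 1],
    [[0.0, 0.2, -0.1], [0, 0, 0], 1],
    [[0.1, 0.6, -0.25], [0, 0, 0], 1],
    [[0.2, 0.9, -0.3], [0, 0, 0], 1],
    [[0.2, 0.9, -0.3], [0, 0, 0], 1],
    [[0.2, 0.9, -0.3], [0, 0, 0], 1],
    [[0.2, 0.9, -0.3], [0, 0, 0], 1],
    [[0.2, 0.9, -0.3], [0, 0, 0], 1],
  ],
)

```text
clock: 5.25
eef_pos: [360.2, 227.5, 204.9]
eef_rot: [3.141, 0.002, -2.94]
wrist_force: [0.2, -0.0, -0.1]
finger_gap: 0.6
finger_force: 0.0
```

Run:
```python
from h import *
t=viewer.camera("top");s=viewer.camera("scene")
for c in H: print(c,blobs(t,c,(255,155,368,258)),blobs(s,c,(280,145,345,215),100,40) if c=="orange" else "")
cv2.imwrite("pics/t4.png",cv2.resize(t[150:262,250:375],None,fx=5,fy=5,interpolation=cv2.INTER_CUBIC))
```

```text
red [(27, [320.59, 246.26], [318, 244, 6, 6])] 
orange [(34, [316.12, 230.65], [314, 227, 5, 9])] [(61, [319.49, 167.93], [317, 161, 6, 15])]
yellow [(26, [270.65, 215.65], [268, 213, 6, 6])] 
green [(99, [309.84, 198.43], [305, 193, 11, 12]), (17, [337.12, 234.41], [335, 233, 5, 4])] 
blue [(507, [309.94, 198.88], [295, 185, 31, 29]), (25, [279.6, 233.04], [277, 231, 6, 5])]
```

View pics/t4.png

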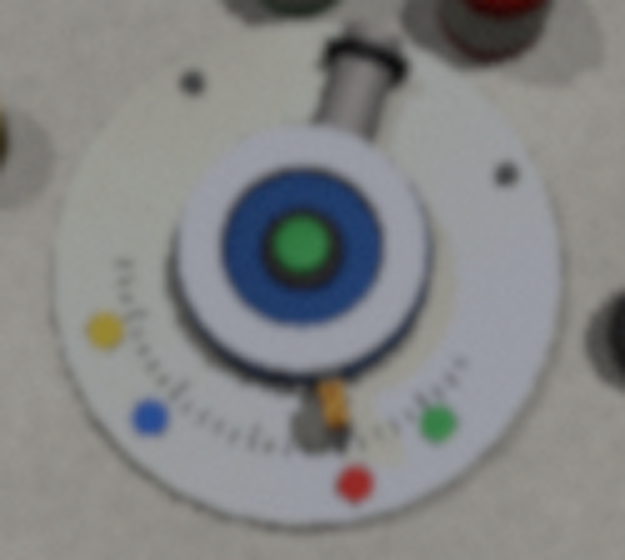

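The arm is clear now. The tab is at about (316,231) px and the dark pointer tip at about (319,238), just left of the line from the axis to the red dot at (320.6,246.3).

Run:
```python
from h import *
t=viewer.camera("top")
ang=lambda p,c:np.arctan2(-(p[1]-c[1]),-(p[0]-c[0]))
r=ray("top",(320.59,246.26),34)
tb=two((316.12,230.65),(319.49,167.93)); print("tab",tb.round(1))
for c in (np.array([549.3,13.5]),np.array([549.3,14.3])):
    print("red",ang(r,c).round(3),np.hypot(*(r[:2]-c)).round(1),"tab2",ang(tb,c).round(3),np.hypot(*(tb[:2]-c)).round(1),[ang(ray("top",(316.12,230.65),z),c).round(3) for z in(116,128,139)])
# dark pointer tip
g=cv2.cvtColor(t,cv2.COLOR_BGR2GRAY)
print(g[232:244,308:326])
```

```text
tab [459.5  -4.  117.3]
red 0.227 129.4 tab2 0.192 91.5 [np.float64(0.194), np.float64(0.194), np.float64(0.194)]
red 0.233 129.6 tab2 0.201 91.7 [np.float64(0.203), np.float64(0.202), np.float64(0.202)]
[[129 113  97  90  86  85  92 103 107 102 108 121 137 146 148 149 151 152]
 [117  98  93  91  88  87  90  98  99  95 100 114 130 142 147 149 150 151]
 [111  93  89  90  88  86  84  86  84  79  82  97 118 138 148 148 148 147]
 [110  93  89  87  89  88  81  73  67  60  63  78 109 134 146 149 143 138]
 [110  93  89  87  88  87  80  68  61  55  56  74 105 130 141 145 141 134]
 [114  94  88  88  87  86  78  68  63  57  60  82 110 127 135 142 144 136]
 [120 103  86  81  85  84  77  73  69  61  67  95 124 131 127 138 146 145]
 [128 115  97  83  85  86  85  87  90  79  82 110 135 136 130 140 149 149]
 [137 136 122 107 103 106 108 115 118 107 105 124 141 143 142 147 150 151]
 [148 149 142 135 130 133 136 139 140 136 132 138 142 143 143 148 150 152]
 [154 154 153 149 150 150 150 151 152 145 142 136 132 131 133 142 148 151]
 [155 154 154 156 154 154 156 154 153 145 132 120 110 106 112 127 142 150]]
```

Run:
```python
from h import *
to(*at(.2,65,175)); to(*at(.2,45,129.5))
```

```text
shift [-0.2013 -0.7133  0.1138] turn [-0.0001 -0.0001 -0.0004]
shift [-0.2015 -0.7932  0.2958] turn [-0.0001 -0.0001 -0.0004]
```

>>> apply_moves(
  moves=[
    [[-0.2, -0.7, 0.11], [0, 0, 0], 1],
    [[-0.2, -0.7, 0.11], [0, 0, 0], 1],
    [[-0.2, -0.7, 0.11], [0, 0, 0], 1],
    [[-0.2, -0.7, 0.11], [0, 0, 0], 1],
    [[-0.2, -0.7, 0.11], [0, 0, 0], 1],
    [[-0.2, -0.7, 0.2], [0, 0, 0], 1],
    [[-0.2, -0.74, 0.29], [0, 0, 0], 1],
    [[-0.2, -0.76, 0.296], [0, 0, 0], 1],
    [[-0.2, -0.79, 0.296], [0, 0, 0], 1],
    [[-0.2, -0.79, 0.296], [0, 0, 0], 1],
    [[-0.2, -0.79, 0.296], [0, 0, 0], 1],
  ],
)

```text
clock: 6.32
eef_pos: [450.1, 40.6, 130.8]
eef_rot: [-3.141, 0.002, -2.944]
wrist_force: [-0.4, 0.6, -0.9]
finger_gap: 0.5
finger_force: 0.0
```

Run:
```python
from h import *
for th,o in ((.2,24),(.2,20),(.215,18.5),(.234,18.5)): to(*at(th,o,129.5))
```

```text
shift [ 0.0002 -0.0869  0.0054] turn [-0.0001  0.0005 -0.0008]
shift [ 0.0002 -0.1029  0.0054] turn [-0.0001  0.0005 -0.0008]
shift [ 0.0012 -0.1145  0.0054] turn [-0.0001  0.0005 -0.0055]
shift [ 0.0024 -0.1215  0.0054] turn [-0.0001  0.0005 -0.0116]
```

>>> apply_moves(
  moves=[
    [[0, -0.06, 0.004], [0, 0, 0], 1],
    [[0, -0.09, 0.005], [0, 0, 0], 1],
    [[0, -0.1, 0.005], [0, 0, 0], 1],
    [[0, -0.106, 0.005], [0, 0, -0.003], 1],
    [[0.001, -0.111, 0.005], [0, 0, -0.005], 1],
    [[0.0015, -0.115, 0.005], [0, 0, -0.007], 1],
    [[0.002, -0.118, 0.005], [0, 0, -0.009], 1],
    [[0.0024, -0.12, 0.005], [0, 0, -0.0115], 1],
    [[0.0024, -0.1215, 0.005], [0, 0, -0.0115], 1],
    [[0.0024, -0.1215, 0.005], [0, 0, -0.0115], 1],
    [[0.0024, -0.1215, 0.005], [0, 0, -0.0115], 1],
  ],
)

```text
clock: 7.23
eef_pos: [455.0, 11.2, 128.5]
eef_rot: [-3.142, 0.0, -2.907]
wrist_force: [0.4, 1.1, 1.1]
finger_gap: 0.5
finger_force: 0.7
```

Run:
```python
from h import *
to(*at(.234,18.5,129.5))
```

```text
shift [-0.0015 -0.0024 -0.004 ] turn [-0.      0.      0.0002]
```

>>> apply_moves(
  moves=[
    [[0, -0.0015, 0], [0, 0, 0], 1],
    [[0, -0.0025, 0], [0, 0, 0], 1],
    [[0, -0.0025, 0], [0, 0, 0], 1],
    [[0, 0.02, 0], [0, 0, 0], 1],
    [[0, 0.1, 0], [0, 0, 0], 1],
    [[0.0, 0.2, -0.1], [0, 0, 0], 1],
    [[0.1, 0.6, -0.25], [0, 0, 0], 1],
    [[0.2, 0.9, -0.3], [0, 0, 0], 1],
    [[0.2, 0.9, -0.3], [0, 0, 0], 1],
    [[0.2, 0.9, -0.3], [0, 0, 0], 1],
    [[0.2, 0.9, -0.3], [0, 0, 0], 1],
    [[0.2, 0.9, -0.3], [0, 0, 0], 1],
  ],
)

```text
clock: 8.23
eef_pos: [352.5, 221.2, 204.6]
eef_rot: [3.141, 0.002, -2.903]
wrist_force: [-0.5, -0.2, -0.5]
finger_gap: 0.6
finger_force: 0.0
```

Run:
```python
from h import *
t=viewer.camera("top");s=viewer.camera("scene")
a=blobs(t,"orange",(255,155,368,258))[0][1];b=blobs(s,"orange",(280,145,345,215),100,40);b0=max(b)[1]
print(a,b)
r=ray("top",blobs(t,"red",(255,155,368,258))[0][1],34);tb=two(a,b0);c=np.array([549.3,13.9])
ang=lambda p:np.arctan2(-(p[1]-c[1]),-(p[0]-c[0]))
print(tb.round(1),ang(r).round(3),ang(tb).round(3),ang(ray("top",a,128)).round(3))
cv2.imwrite("pics/t5.png",cv2.resize(t[190:262,270:350],None,fx=7,fy=7,interpolation=cv2.INTER_CUBIC))
p=[549.3,13.9]
for z in(170,122): to([*p,z],np.pi)
```

```text
[317.26, 230.03] [(66, [318.62, 168.55], [316, 162, 6, 15])]
[461.1  -7.2 116.7] 0.23 0.235 0.233
shift [-0.5685 -0.9798  0.1341] turn [-0.      0.0001  0.0753]
shift [-0.5684 -0.9798  0.3261] turn [-0.      0.0001  0.0753]
```

View pics/t5.png

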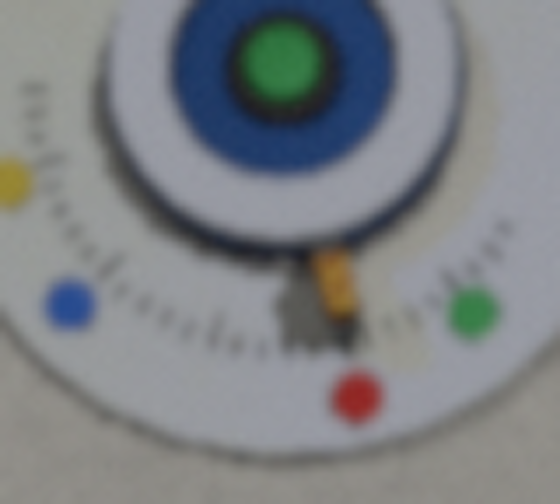

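The pointer tip at about (319,237) px lies on the line from the axis to the red dot at (320.6,246.3). The tab measures 0.234 rad and the dot 0.230 rad, so the ring is set. Next is the button.

>>> apply_moves(
  moves=[
    [[-0.57, -0.98, 0.13], [0, 0, 0.075], 1],
    [[-0.57, -0.98, 0.13], [0, 0, 0.075], 1],
    [[-0.57, -0.98, 0.13], [0, 0, 0.075], 1],
    [[-0.57, -0.98, 0.13], [0, 0, 0.075], 1],
    [[-0.57, -0.98, 0.13], [0, 0, 0.075], 1],
    [[-0.57, -0.98, 0.13], [0, 0, 0.075], 1],
    [[-0.57, -0.98, 0.13], [0, 0, 0.075], 1],
    [[-0.57, -0.98, 0.13], [0, 0, 0.075], 1],
    [[-0.57, -0.98, 0.13], [0, 0, 0.075], 1],
    [[-0.57, -0.98, 0.13], [0, 0, 0.075], 1],
    [[-0.57, -0.98, 0.13], [0, 0, 0.075], 1],
  ],
)

```text
clock: 9.25
eef_pos: [549.0, 13.4, 171.0]
eef_rot: [3.142, -0.0, 3.141]
wrist_force: [-0.5, -0.3, -0.4]
finger_gap: 0.5
finger_force: 0.0
```

Run:
```python
from h import *
p=[549.3,13.9]
for z in(122,118): to([*p,z],np.pi)
```

```text
shift [-0.0012  0.0019  0.1958] turn [ 0.     -0.0001 -0.0002]
shift [-0.0012  0.0019  0.2118] turn [ 0.     -0.0001 -0.0002]
```

>>> apply_moves(
  moves=[
    [[0, 0, 0.1], [0, 0, 0], 1],
    [[0, 0, 0.18], [0, 0, 0], 1],
    [[0, 0, 0.2], [0, 0, 0], 1],
    [[0, 0, 0.21], [0, 0, 0], 1],
    [[0, 0, 0.216], [0, 0, 0], 1],
    [[0, 0, 0.216], [0, 0, 0], 1],
  ],
)

```text
clock: 9.75
eef_pos: [549.7, 13.5, 118.0]
eef_rot: [3.141, 0.001, 3.141]
wrist_force: [-3.0, 1.4, 5.3]
finger_gap: 0.5
finger_force: 2.2
```

>>> apply_moves(
  moves=[
    [[0, 0, 0.004], [0, 0, 0], 1],
    [[0, 0, 0.008], [0, 0, 0], 1],
    [[0, 0, 0.012], [0, 0, 0], 1],
    [[0, 0, 0.012], [0, 0, 0], 1],
  ],
)

```text
clock: 10.08
eef_pos: [550.2, 13.4, 116.8]
eef_rot: [3.141, 0.003, 3.141]
wrist_force: [-11.5, 3.2, 26.1]
finger_gap: 0.9
finger_force: 12.8
```

Run:
```python
from h import *
s=viewer.camera("scene");o=cv2.imread("pics/scene0.png")
print(blobs(s,"green",(310,175,355,205)),blobs(o,"green",(310,175,355,205)))
cv2.imwrite("pics/s6.png",np.hstack([cv2.resize(i[155:225,290:380],None,fx=4.4,fy=4.4,interpolation=cv2.INTER_CUBIC) for i in(o,s)]))
print(manip.read_state()["eef_pos"],manip.read_state()["wrist_force"])
```

```text
[] [(62, [333.0, 188.39], [328, 185, 11, 8])]
[550.19472662  13.35726723 116.8237439 ] [-12.23017262   2.85480244  25.67253101]
```

View pics/s6.png

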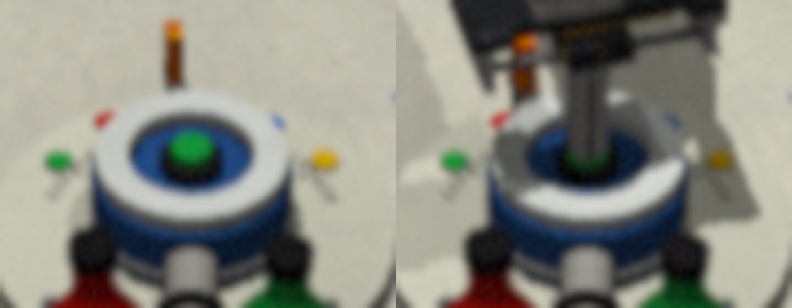

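The left half shows the button up. The right half shows the fingertips standing on it at about (583,160), with the green almost sunk into its collar. The contact is stiff at 26 N, so the button is fully down and I will lift straight up.

>>> apply_moves(
  moves=[
    [[0, 0, -0.02], [0, 0, 0], 1],
    [[0, 0, -0.06], [0, 0, 0], 1],
    [[0, 0, -0.15], [0, 0, 0], 1],
    [[0, 0, -0.3], [0, 0, 0], 1],
    [[0, 0, -0.4], [0, 0, 0], 1],
    [[0.3, 0.5, -0.4], [0, 0, 0], 1],
    [[0.6, 0.95, -0.4], [0, 0, 0], 1],
    [[0.6, 0.95, -0.4], [0, 0, 0], 1],
    [[0.6, 0.95, -0.4], [0, 0, 0], 1],
    [[0.6, 0.95, -0.4], [0, 0, 0], 1],
    [[0.6, 0.95, -0.4], [0, 0, 0], 1],
    [[0.6, 0.95, -0.4], [0, 0, 0], 1],
  ],
)

```text
clock: 11.13
eef_pos: [398.2, 252.8, 214.9]
eef_rot: [3.141, 0.001, 3.141]
wrist_force: [0.8, 0.1, 0.5]
finger_gap: 0.2
finger_force: 0.0
```

Run:
```python
from h import *
t=viewer.camera("top");s=viewer.camera("scene")
a=blobs(t,"orange",(255,155,368,258));print(a,blobs(s,"orange",(280,145,345,215),100,40))
print(blobs(s,"green",(310,175,355,205)),manip.read_state()["eef_pos"])
for n,i in(("top",t),("scene",s)):
    d=cv2.absdiff(i,cv2.imread(f"pics/{n}0.png")).max(2)
    k,l,st,c=cv2.connectedComponentsWithStats((d>45).astype(np.uint8))
    print(n,[st[j].tolist() for j in range(1,k) if st[j,4]>15])
```

```text
[(35, [317.26, 230.03], [315, 226, 5, 10])] [(65, [318.58, 168.51], [316, 162, 6, 15])]
[(62, [333.0, 188.39], [328, 185, 11, 8])] [398.03159647 253.61208038 214.84929005]
top [[162, 212, 104, 188, 10033], [297, 227, 12, 15, 124], [311, 227, 11, 13, 102], [162, 230, 5, 24, 67], [120, 239, 31, 84, 1603], [56, 305, 88, 59, 3159], [31, 315, 82, 85, 2678], [0, 319, 21, 81, 1053], [151, 333, 9, 34, 145], [129, 366, 17, 18, 150], [287, 374, 5, 7, 26], [143, 386, 21, 14, 119]]
scene [[288, 0, 4, 11, 16], [292, 0, 12, 39, 331], [330, 0, 73, 35, 1359], [376, 0, 45, 19, 468], [429, 0, 21, 23, 404], [408, 27, 8, 6, 17], [361, 28, 91, 93, 3222], [378, 30, 11, 7, 24], [395, 31, 15, 5, 45], [329, 43, 17, 32, 438], [308, 51, 13, 33, 259], [455, 53, 8, 4, 18], [446, 58, 15, 12, 66], [256, 70, 8, 17, 71], [260, 88, 12, 12, 45], [309, 90, 57, 12, 346], [321, 106, 106, 70, 2197], [358, 108, 50, 22, 610], [415, 111, 51, 18, 613], [315, 161, 8, 19, 115], [327, 160, 5, 16, 75]]
```

```bash
python3 -c "
from cell import manip
print(manip.sign_off())"
```

```text
the job is handed in; nothing more can be done
None
```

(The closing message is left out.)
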